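# Find the socket that fits a recessed nut

## Robot

A 7-joint arm with a two-finger parallel gripper is mounted at the origin on a cart in front of the work surface, level with it; the furniture and walls round the work are solid. World frame = base frame: x ahead of the robot, y to its left, z up, the work surface at z = 0. Lengths are in m, angles in degrees, forces in N, time in s.
With the tool pointing down it reaches from about 0.425 to 0.875 m from the base axis. Payload 8.4 kg.
Tool frame: the origin (TCP) lies at the very end of the fingers, on their centre line; the grasp point (between the pads) lies 19 mm behind it; z points along the fingers, y is the direction in which the jaws open and shut (so a half turn about z gives the same grasp; the last joint's range is limited). The gripper opens to 85 mm and grips with 20 to 120 N. Pads are 22 mm wide; open, the fingers measure 114 mm over their backs; the gripper's body (76 mm by 85 mm) begins 54 mm behind the grasp point. The pads swing forward as they close: fully open they stand 13 mm farther back than shut.
Start: joints at [-76.043, 19.091, 2.286, 83.961, -0.768, 76.965, -3.352], TCP at [0.218, 0.612, 0.231] pointing down, gripper open.
Joint ranges: [-147.57, 147.57], [-21.85, 119.76], [-74.77, 79.35], [14.55, 137.4], [-85.83, 265.84], [4.83, 119.75], [-152.11, 152.11]. Speed limits (degrees/s): [127.2, 127.2, 159.86, 159.86, 180, 180, 180].

## Interface

Orientations are given as [roll, pitch, yaw] about the fixed x, y, z axes, in that order (R = Rz(yaw) Ry(pitch) Rx(roll)).
In Python, from cell import read_state, camera, camera_info, job_done gives the robot as it stands. The module is installed in compiled form; this text tells all that it offers.
- The arm moves only by the tool jog_arm, never from a script. Its argument "targets" is a list of rows, each a list of 5 numbers: the finger opening in m, from 0 to 0.0854, then the shift along the tool's x, y, z in m, then the turn about the tool's z in rad. In form: [[hand, x, y, z, roll], ...]. A call has 1 to 20 rows; each row is the pose to reach, as a shift and turn from the pose measured when the call began, along the tool's axes at that moment; what a row does not reach only later rows make up. A row lasts 1/10 s, in which the tool goes at most 50 mm and 8.59 degrees, less where a joint would pass 70% of its speed; a pose out of reach is approached as far as the arm can. A call with a gripper value outside its range is refused whole. The fingers move at their own pace and stop on an object; "squeeze" is the grip in N (left out, the last holds). Time passes only in rows, so rows that repeat a pose let the fingers close. It gives the time, the measured TCP pose, the force and the opening at its end, in the units of the state.
- read_state(): the state, without advancing time (a new reading comes with each control period).
- camera(name): name is "scene" or "top"; returns the picture (384x512x3 uint8, blue, green, red); there is no depth.
- camera_info(name): a dict with "K" (3x3 intrinsics, pixels), "rvec" (rotation vector, rad) and "tvec" (3), from world to camera coordinates, as OpenCV has them. Camera axes: x right, y down, z forward; pixel columns grow to the right and rows downward; lengths in m; the calibration is good to about 2 mm. A picture is of the moment at which its call begins. camera_info takes no time and is no camera call.
- job_done(): hands the job in, once; it reports no verdict.
The state is a dict: "t": time; "joints": joint angles; "qvel": joint speeds; "effort": joint torques, N m; "tool_pos": TCP position; "ee_rot": TCP orientation; "contact_force": force on the tool from outside, world axes, zero at the start; "torque": the same for the moment, N m; "grip_width": finger opening in m.
Only numpy, scipy, OpenCV 4.12 (cv2) and the standard library are available. Lean on these libraries where they do the work, as an engineer would, in place of code of your own. Each camera call takes 0.05 s, during which the arm holds its last target. There are 200 camera calls.

## Task

One of the two sockets on the black rack fits the recessed brass nut of the housing on the blue mat: find out which, trying them on the nut if need be. Finish holding the one that fits, gripped and upright, pushed fully down over that nut until it stands on the floor of the well; the other socket must be standing nose down over a post of the rack, and the oil bottle and the white reel must stay where they are. Do not let go at the end.

Things in the scene. Friction and masses are not known exactly. Their poses are not given: they have to be found in the camera images.
- socket_p_centre (a point): one of two steel sockets, 90 mm tall, 0.18 kg, standing nose down over the rack's posts. Point: its centre on its axis, 45 mm above its foot; z runs up the axis. The top 35 mm (55 to 90 mm above the foot) is a square grip block 28x28 mm, faces square to x and y; below it a round neck 24 mm wide, then the round nose (0 to 46 mm), 27 mm wide on one socket and 37 mm on the other
- socket_q_centre (a point): one of two steel sockets, 90 mm tall, 0.18 kg, standing nose down over the rack's posts. Point: its centre on its axis, 45 mm above its foot; z runs up the axis. The top 35 mm (55 to 90 mm above the foot) is a square grip block 28x28 mm, faces square to x and y; below it a round neck 24 mm wide, then the round nose (0 to 46 mm), 27 mm wide on one socket and 37 mm on the other
- socket_p: the same socket, point at the centre of its foot. The nose is open below: a hexagonal opening 30 mm deep, two corners on the x axis (it repeats every 60 degrees). Each socket fits the nut and well of one housing only, with 1 mm of play a side; which fits which is not told. Too small, it stops on top of the nut; too large, on the rim of the well
- socket_q: the same socket, point at the centre of its foot. The nose is open below: a hexagonal opening 30 mm deep, two corners on the x axis (it repeats every 60 degrees). Each socket fits the nut and well of one housing only, with 1 mm of play a side; which fits which is not told. Too small, it stops on top of the nut; too large, on the rim of the well
- housing_a_nut (a point): centre of the top of the brass hex nut fixed in one of two fixed aluminium housings (base 90x90 mm; either may be on either mat), 39 mm above the table; z up, two corners of the hexagon on the x axis. It stands in a round well: rim 2 mm below this point, floor 18 mm below it (21 mm above the table). A 10 mm stud rises 7 mm above it. Sizes of nut and well differ between the housings
- housing_b_nut (a point): centre of the top of the brass hex nut fixed in one of two fixed aluminium housings (base 90x90 mm; either may be on either mat), 39 mm above the table; z up, two corners of the hexagon on the x axis. It stands in a round well: rim 2 mm below this point, floor 18 mm below it (21 mm above the table). A 10 mm stud rises 7 mm above it. Sizes of nut and well differ between the housings
- work_mat_seat (a point): centre of the top of the blue mat, 120x120x3 mm, fixed; the housing to work on stands centred on it (its own yaw differs from the mat's)
- post_1 (a point): top centre of one of the rack's two posts: 12 mm thick, 20 mm high, on a black base 70x180x12 mm that is fixed on the table; the posts stand 100 mm apart. A socket on a post has its foot on the base, 12 mm above the table
- post_2 (a point): top centre of the other post, same sizes as the first
- oil_bottle: small standing oil bottle with a red cap, 34 mm wide and 95 mm high, behind the blue mat. A bystander: leave it alone. Origin: centre of its underside
- solder_reel: standing white reel, 60 mm wide and 50 mm high, to the right of the rack. A bystander: leave it alone. Origin: centre of its underside

How it is judged:
By the outcome, as a careful person would: the job done as asked, in the order asked, and still so for the second after the job is handed in, while the arm keeps its last pose, push and grip.
It also fails if it takes over 58 s, if anything falls off the work surface, if the arm or the gripper's body presses on something with over 40 N, if the wrist force passes 120 N, or if a joint passes its speed limit or range.

## Working session

There is one attempt and no reset: what is moved stays moved. The work goes in short steps, Python scripts to look and compute and a tool call to move; the robot and the scene stay as the last step left them, time stands still between calls to the robot, and variables do not carry over. Pictures are saved under pics/ and viewed, about 8 in all and at most 12, crops included, and the job is handed in when it is done.

Besides the shell and the picture viewer there is one more tool, called after "Call:" in YAML: its name, and indented under it one key for each argument. jog_arm: Moves the arm, as the interface text tells. Its arguments: {"type":"object","properties":{"targets":{"type":"array","items":{"type":"array","items":{"type":"number"}}},"squeeze":{"type":"number"}},"required":["targets"]}

```bash
mkdir -p pics; python3 - <<'E'
from cell import *
import cv2
print(read_state())
for n in("scene","top"):
    i=camera_info(n);print(n,i)
    cv2.imwrite(f"pics/{n}0.png",cv2.resize(camera(n),(800,600),interpolation=cv2.INTER_CUBIC))
E
```

```text
{'t': 0.0, 'joints': array([-76.04256231,  19.13083387,   2.2855827 ,  84.00983813,
        -0.76564165,  76.96424421,  -3.35155871]), 'qvel': array([-0.04082615, -0.0642879 ,  0.06850492, -0.03187534,  0.06939943,
        0.04839207, -0.04602077]), 'effort': array([ 2.82284600e-04, -6.58511782e+01,  1.36530720e+00, -4.05591595e+01,
        1.66185165e-02,  1.17690241e-02, -1.11891228e-05]), 'tool_pos': array([0.21838494, 0.61175204, 0.23044236]), 'ee_rot': array([-1.79910681e+02,  8.46631703e-03,  1.60357654e+02]), 'contact_force': array([-0.33175579,  0.33726683, -0.90134231]), 'torque': array([-0.0743714 ,  0.03420939,  0.04471929]), 'grip_width': 0.08541834709032776}
scene {'K': array([[438.33687175,   0.        , 259.51835657],
       [  0.        , 438.33687175, 188.36499713],
       [  0.        ,   0.        ,   1.        ]]), 'rvec': array([ 2.35337524, -0.78745922,  0.29112719]), 'tvec': array([-0.44189891,  0.25225394,  1.29057554])}
top {'K': array([[374.69209994,   0.        , 252.95975159],
       [  0.        , 374.69209994, 188.25335215],
       [  0.        ,   0.        ,   1.        ]]), 'rvec': array([ 2.08265444, -2.12619782,  0.24345951]), 'tvec': array([-0.05685271,  0.53510569,  1.27732823])}
```

View pics/scene0.png

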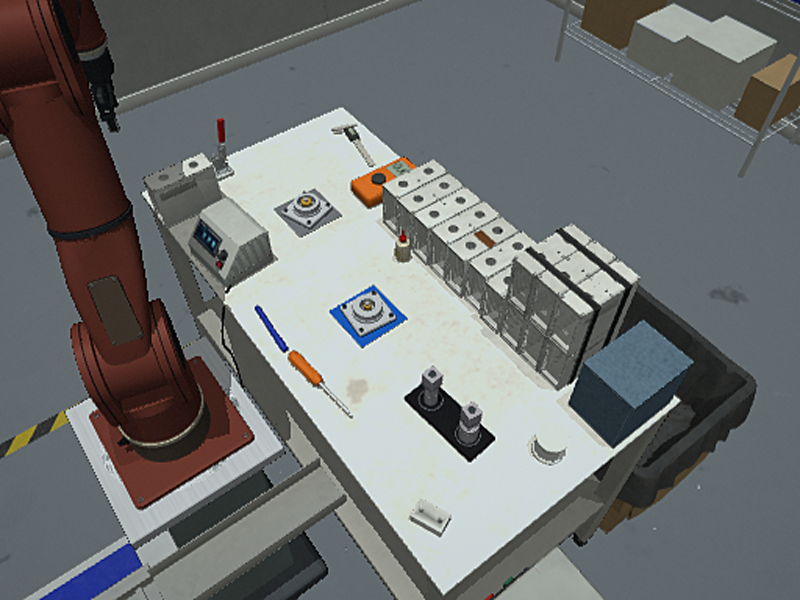

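View pics/top0.png

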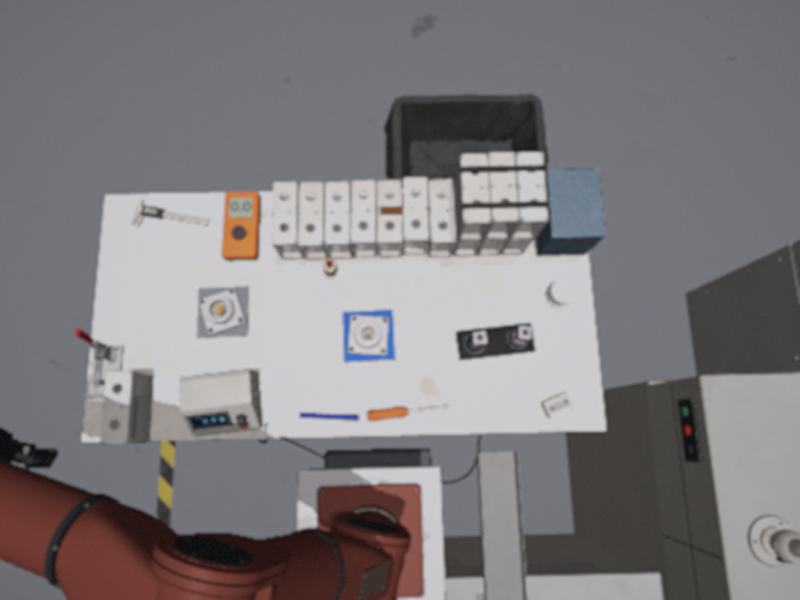

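The scene shows the rack with two sockets (scene about 432,385 and 470,420), the blue-mat housing (368,305), the bottle behind it and the reel to the right of the rack. Next I'll take enlarged crops.

```bash
cat > h.py <<'E'
import numpy as np, cv2
from cell import *
def tile(im,x,y,w,h,s):
    c=cv2.resize(im[y:y+h,x:x+w],None,fx=s,fy=s,interpolation=cv2.INTER_CUBIC)
    for k in range(0,w,10):
        cv2.line(c,(int(k*s),0),(int(k*s),6),(0,0,255),1);cv2.putText(c,str(x+k),(int(k*s),16),0,.35,(0,0,255),1)
    for k in range(10,h,10):
        cv2.line(c,(0,int(k*s)),(6,int(k*s)),(0,0,255),1);cv2.putText(c,str(y+k),(8,int(k*s)+4),0,.35,(0,0,255),1)
    return c
def ray(n,u,v,z):
    i=camera_info(n);R=cv2.Rodrigues(i["rvec"])[0];C=-R.T@i["tvec"]
    d=R.T@np.linalg.inv(i["K"])@np.array([u,v,1.]);return (C+d*(z-C[2])/d[2])[:2]
def proj(n,P):
    i=camera_info(n);return cv2.projectPoints(np.array(P,float).reshape(-1,1,3),i["rvec"],i["tvec"],i["K"],None)[0][:,0]
E
python3 - <<'E'
from h import *
s=camera("scene");t=camera("top")
cv2.imwrite("s.png",s);cv2.imwrite("t.png",t)
a=np.vstack([np.hstack([tile(s,250,225,80,60,5),tile(s,200,170,80,60,5)]),np.hstack([tile(t,283,190,80,60,5),tile(t,195,184,80,60,5)])])
cv2.imwrite("pics/c1.png",a)
E
```

```text
(no output)
```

View pics/c1.png

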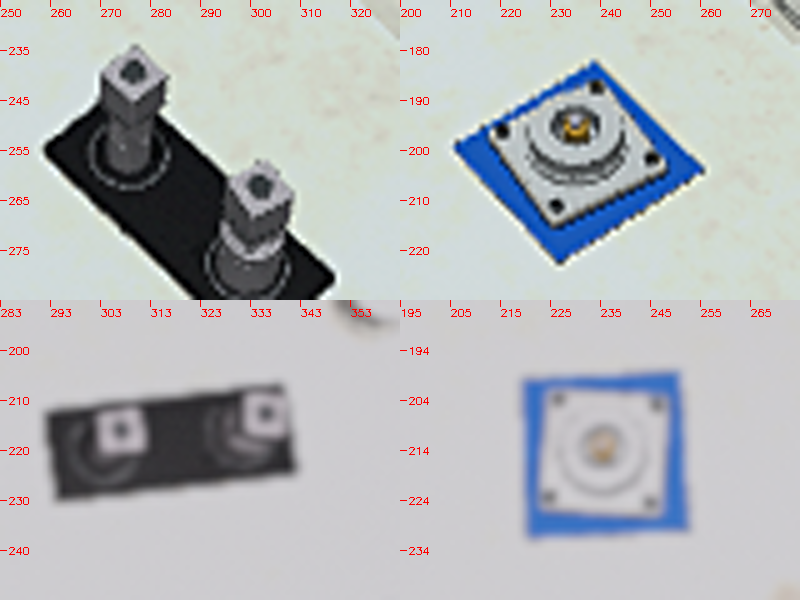

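Thin-nosed socket is on the left post (scene 277,240), wide-nosed on the right (scene 302,262). I'll rectify housings and socket tops to metric views to get sizes and yaws.

```bash
cat >> h.py <<'E'
def rect(n,im,c,z,w,s):
    # metric view: left = +y, up = +x ; w m wide, s px
    g=(np.arange(s)+.5)/s*w-w/2
    Y,X=np.meshgrid(c[1]-g,c[0]-g)
    p=proj(n,np.dstack([X,Y,0*X+z])).astype(np.float32).reshape(s,s,2)
    return cv2.remap(im,p[...,0],p[...,1],cv2.INTER_CUBIC)
E
python3 - <<'E'
from h import *
s=cv2.imread("s.png");t=cv2.imread("t.png")
print("blue",ray("scene",235,194.4,.046),ray("top",235.5,213.3,.046))
g0=ray("scene",307*.64,205*.64,.04);print("gray",g0,ray("top",221*.64,311*.64,.04))
L=ray("scene",276.2,239.2,.102);R_=ray("scene",301.8,262,.102)
print("L",L,ray("top",306.9,215.7,.102),"R",R_,ray("top",335.8,212.4,.102))
b=ray("scene",235,194.4,.046)
T=[rect("scene",s,b,.037,.1,266),rect("scene",s,g0,.037,.1,266),rect("top",t,ray("top",235.5,213.3,.046),.037,.1,266),
 rect("scene",s,L,.102,.06,266),rect("scene",s,R_,.102,.06,266),rect("top",t,g0,.037,.1,266)]
for i in T:
  for k in range(0,266,27): cv2.line(i,(k,0),(k,5),(0,0,255),1);cv2.line(i,(0,k),(5,k),(0,0,255),1)
cv2.imwrite("pics/r1.png",np.vstack([np.hstack(T[:3]),np.hstack(T[3:])]))
E
```

```text
blue [ 0.44841652 -0.00753294] [ 0.44707458 -0.00403327]
gray [0.50844127 0.3247489 ] [0.50687428 0.33418711]
L [ 0.42472852 -0.24865748] [ 0.4248341  -0.24903414] R [ 0.43503984 -0.34870698] [ 0.43414757 -0.34818503]
```

View pics/r1.png

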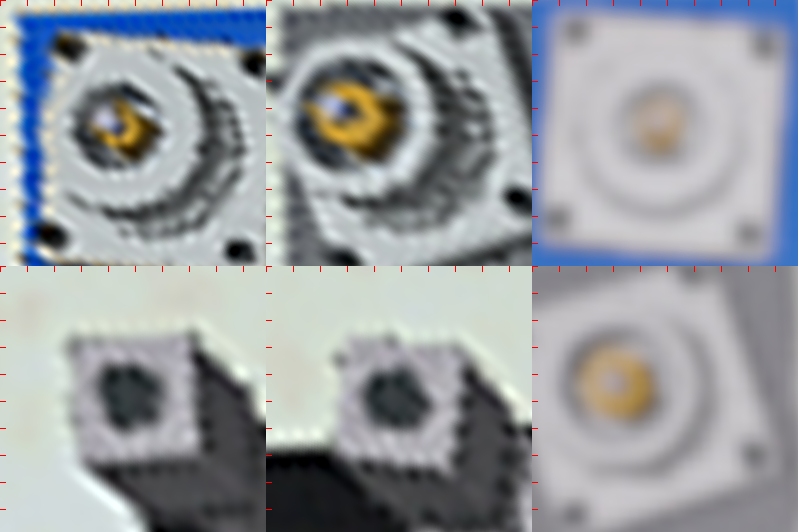

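Blue-mat well is about 32 px-mm wide, the grey one about 43, so the thin socket (left post) should be the fit. Now I'll measure yaws and centres more closely.

```bash
cat >> h.py <<'E'
from scipy.spatial.transform import Rotation as Ro
def togo(P,yaw):
    s=read_state();R=Ro.from_euler('xyz',s["ee_rot"],degrees=True).as_matrix()
    d=R.T@(np.array(P)-s["tool_pos"]);dy=(yaw-s["ee_rot"][2]+180)%360-180
    print(np.round(d,4),"roll",round(-np.radians(dy),3))
E
python3 - <<'E'
from h import *
o=lambda X,Y,x0,y0:((X+.5)/5-.5+x0,(Y+.5)/5-.5+y0)
S=[o(*p,200,170) for p in[(195,62),(305,171),(160,263),(54,147)]]
T=[o(*p,195,184) for p in[(123,80),(280,73),(290,230),(128,237)]]
for n,Q in(("scene",S),("top",T)):
    W=np.array([ray(n,*q,.003) for q in Q]);print(n,"mat",W.round(4).tolist(),W.mean(0))
for n,c,w in(("scene",[.4484,-.0075],.1),("top",[.44707,-.00403],.1)):pass
# block tops by threshold in scene rectified
s=cv2.imread("s.png")
for c in([.4247,-.2488],[.4348,-.3485]):
    r=rect("scene",s,c,.102,.06,240);hsv=cv2.cvtColor(r,cv2.COLOR_BGR2HSV).astype(int)
    b,g,rr=[r[...,k].astype(int) for k in range(3)]
    m=((b>=g+4)&(g>100)).astype(np.uint8)
    m=cv2.morphologyEx(m,cv2.MORPH_CLOSE,np.ones((9,9)));m=cv2.morphologyEx(m,cv2.MORPH_OPEN,np.ones((15,15)))
    cs=cv2.findContours(m,0,1)[0];k=max(cs,key=cv2.contourArea);q=cv2.minAreaRect(k)
    print("block",np.array(q[1])/4, "c",c[0]-(q[0][1]/4-30)/1e3,c[1]-(q[0][0]/4-30)/1e3,"img angle",q[2])
togo([.45,.3,.3],130);togo([.49,0,.3],95);togo([.4248,-.2488,.2],95)
E
```

```text
scene mat [[0.5082, 0.0584], [0.5119, -0.0622], [0.3925, -0.0654], [0.3896, 0.0544]] [ 0.45056788 -0.00371579]
top mat [[0.5065, 0.0575], [0.5094, -0.0588], [0.3928, -0.0638], [0.3902, 0.054]] [ 0.44970445 -0.00278674]
block [26.89030647 26.89030647] c 0.4242630531311035 -0.24962080459594727 img angle 86.18592071533203
block [26.71831512 27.14525223] c 0.43354428176879883 -0.3492143173217773 img angle 6.842773914337158
[-0.323 -0.216 -0.069] roll 0.53
[-0.4615 -0.4851 -0.0687] roll 1.141
[-0.4837 -0.7412  0.0316] roll 1.141
```

Call:
jog_arm:
  targets:
    - [0.06,0,0,-0.07,0]
    - [0.06,-0.1,-0.06,-0.07,0.1]
    - [0.06,-0.323,-0.216,-0.069,0.53]
    - [0.06,-0.323,-0.216,-0.069,0.53]
    - [0.06,-0.323,-0.216,-0.069,0.53]
    - [0.06,-0.323,-0.216,-0.069,0.53]
    - [0.06,-0.323,-0.216,-0.069,0.53]
    - [0.06,-0.323,-0.216,-0.069,0.53]
    - [0.06,-0.4615,-0.4851,-0.0687,1.141]
    - [0.06,-0.4615,-0.4851,-0.0687,1.141]
    - [0.06,-0.4615,-0.4851,-0.0687,1.141]
    - [0.06,-0.4615,-0.4851,-0.0687,1.141]
    - [0.06,-0.4615,-0.4851,-0.0687,1.141]
    - [0.06,-0.4615,-0.4851,-0.0687,1.141]
    - [0.06,-0.4615,-0.4851,-0.0687,1.141]
    - [0.06,-0.4615,-0.4851,-0.0687,1.141]

```text
t: 1.8
tool_pos: [0.4903, -0.0061, 0.3004]
ee_rot: [180.0, 0.1, 94.5]
contact_force: [-0.5, 0.8, -0.4]
grip_width: 0.0597
```

```bash
python3 - <<'E'
from h import *
togo([.4247,-.2492,.22],93.8);togo([.4247,-.2492,.0655],93.8);print(read_state()["joints"])
E
```

```text
[-0.237  -0.0845  0.0807] roll 0.012
[-0.2368 -0.0846  0.2352] roll 0.012
[-41.8260485   -3.56387986  36.0483269  100.76226564   2.20733986
  82.09422473  -1.64274648]
```

Call:
jog_arm:
  targets:
    - [0.06,-0.237,-0.0845,0.08,0.012]
    - [0.06,-0.237,-0.0845,0.08,0.012]
    - [0.06,-0.237,-0.0845,0.08,0.012]
    - [0.06,-0.237,-0.0845,0.08,0.012]
    - [0.06,-0.237,-0.0845,0.08,0.012]
    - [0.06,-0.237,-0.0845,0.08,0.012]
    - [0.06,-0.237,-0.0845,0.08,0.012]
    - [0.06,-0.237,-0.0845,0.08,0.012]

```text
t: 2.6
tool_pos: [0.425, -0.2483, 0.2207]
ee_rot: [180.0, 0.1, 93.8]
contact_force: [0.6, 0.8, 0.2]
grip_width: 0.0602
```

```bash
python3 - <<'E'
from h import *
togo([.4247,-.2492,.0655],93.8)
s=camera("scene");t=camera("top");print(read_state()["tool_pos"])
cv2.imwrite("pics/c2.png",np.hstack([tile(s,240,190,80,100,5),tile(t,270,170,80,100,5)]))
E
```

```text
[-0.0006 -0.0004  0.1552] roll -0.0
[ 0.42552553 -0.24760527  0.22091111]
```

View pics/c2.png

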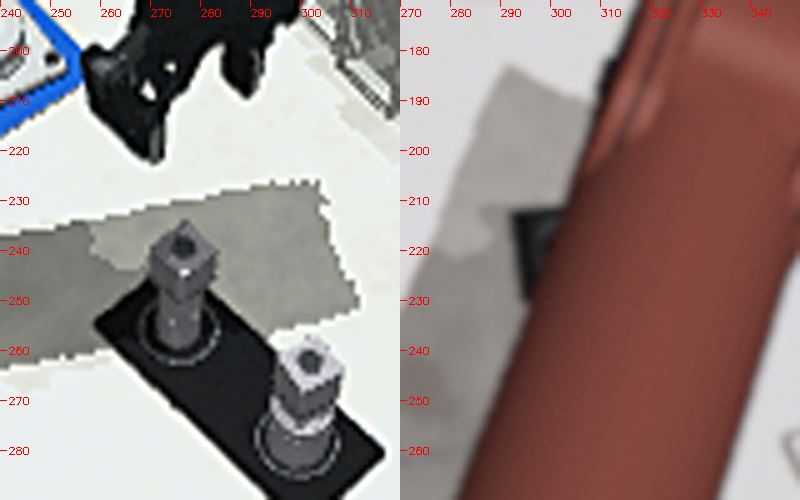

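The fingers straddle the left socket, one tip at scene (271,222) and the other at (288,209). The top view is blocked by the arm. I'll descend and grip.

Call:
jog_arm:
  targets:
    - [0.06,-0.0006,-0.0004,0.05,0]
    - [0.06,-0.0006,-0.0004,0.1,0]
    - [0.06,-0.0006,-0.0004,0.13,0]
    - [0.06,-0.0006,-0.0004,0.15,0]
    - [0.06,-0.0006,-0.0004,0.155,0]
    - [0.06,-0.0006,-0.0004,0.155,0]
    - [0.06,-0.0006,-0.0004,0.155,0]
  squeeze: 30

```text
t: 3.4
tool_pos: [0.4264, -0.2483, 0.0671]
ee_rot: [179.9, 0.1, 94.0]
contact_force: [0.2, -0.3, 0.4]
grip_width: 0.0599
```

Call:
jog_arm:
  targets:
    - [0.02,0,0,0,0]
    - [0.02,0,0,0,0]
    - [0.02,0,0,0,0]
    - [0.02,0,0,0,0]
    - [0.02,0,0,0,0]
    - [0.02,0,0,0,0]
    - [0.02,0,0,0,0]
    - [0.02,0,0,0,0]
  squeeze: 60

```text
t: 4.2
tool_pos: [0.4272, -0.2485, 0.0679]
ee_rot: [179.8, 0.1, 94.0]
contact_force: [-0.1, 0.5, 6.9]
grip_width: 0.0275
```

Call:
jog_arm:
  targets:
    - [0.02,0,0,-0.03,0]
    - [0.02,0,0,-0.07,0]
    - [0.02,0,0,-0.11,0]
    - [0.02,0,0,-0.11,0]
    - [0.02,0,0,-0.11,0]
    - [0.02,0,0,-0.11,0]
  squeeze: 60

```text
t: 4.8
tool_pos: [0.426, -0.2477, 0.1767]
ee_rot: [179.8, 0.0, 94.0]
contact_force: [-0.5, 0.1, -2.7]
grip_width: 0.0271
```

```bash
python3 - <<'E'
from h import *
togo([.4505,-.0025,.175],85.5);print(read_state()["grip_width"])
E
```

```text
[0.2429 0.0415 0.0017] roll 0.148
0.027108682358923643
```

Call:
jog_arm:
  targets:
    - [0.02,0.03,0.005,0,0.02]
    - [0.02,0.07,0.012,0,0.05]
    - [0.02,0.11,0.019,0,0.08]
    - [0.02,0.15,0.026,0,0.1]
    - [0.02,0.19,0.033,0,0.12]
    - [0.02,0.22,0.038,0,0.148]
    - [0.02,0.243,0.0415,0,0.148]
    - [0.02,0.243,0.0415,0.03,0.148]
    - [0.02,0.243,0.0415,0.05,0.148]
    - [0.02,0.243,0.0415,0.055,0.148]
    - [0.02,0.243,0.0415,0.055,0.148]

```text
t: 5.9
tool_pos: [0.4495, -0.0029, 0.1204]
ee_rot: [-180.0, 0.1, 85.5]
contact_force: [0.4, 0.2, -1.3]
grip_width: 0.0276
```

```bash
python3 - <<'E'
from h import *
s=camera("scene");t=camera("top");st=read_state();print(st["tool_pos"],st["ee_rot"])
cv2.imwrite("s2.png",s)
cv2.imwrite("pics/c3.png",np.hstack([tile(s,200,130,50,80,7.5),tile(t,200,170,50,80,7.5)]))
# prior expectations
print(proj("scene",[[.4505,-.0025,.046],[.4505,-.0025,.037]]))
E
```

```text
[ 0.45081841 -0.00272999  0.12205967] [1.79842366e+02 3.38105154e-02 8.54898744e+01]
[[234.63289332 193.12850411]
 [234.73032439 194.83981014]]
```

View pics/c3.png

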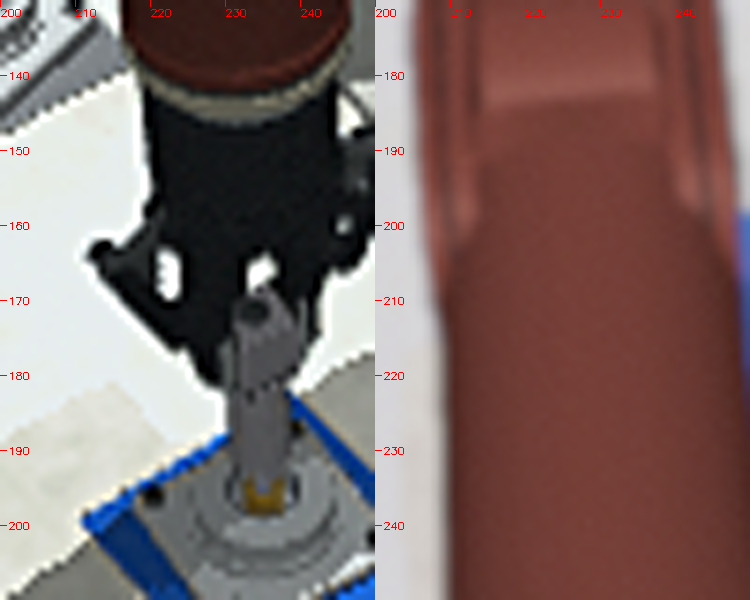

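The socket hangs over the well: nose edges at scene columns about 230–238, brass nut about 232.5–237.5, so it sits slightly left. The top view is blocked. I'll overlay the modelled circles to get the offset.

```bash
python3 - <<'E'
from h import *
x0,y0,w,h,k=215,165,40,50,10
def ov(im,items):
    c=cv2.resize(im[y0:y0+h,x0:x0+w],None,fx=k,fy=k,interpolation=cv2.INTER_CUBIC)
    a=np.linspace(0,6.283,60)
    for (x,y,z,r,col) in items:
        p=proj("scene",np.c_[x+r*np.cos(a),y+r*np.sin(a),0*a+z])
        cv2.polylines(c,[np.int32((p-[x0,y0]+.5)*k-.5)],1,col,1)
    return c
N=(.4505,-.0027)
wells=[(*N,.037,.0145,(0,0,255)),(*N,.046,.005,(0,255,0))]
a=ov(cv2.imread("s.png"),wells)
b=ov(cv2.imread("s2.png"),[(.4508,-.0027,.0662,.0135,(0,255,255)),(.4508,-.0027,.0662+.046,.0135,(0,255,255)),wells[0]])
cv2.imwrite("pics/o1.png",np.hstack([a,b]))
print(proj("scene",[[.45,0,.04],[.451,0,.04],[.45,.001,.04]]))
E
```

```text
[[234.1324419  193.86278477]
 [234.38285348 193.71929149]
 [233.95656068 193.67088759]]
```

View pics/o1.png

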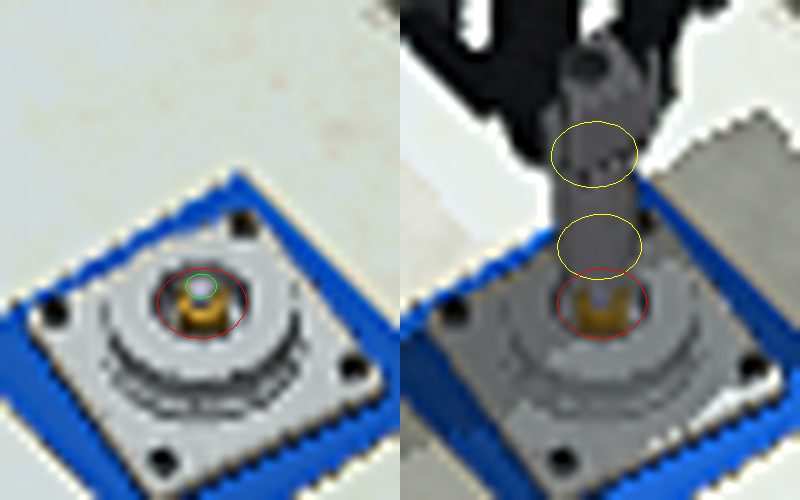

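```bash
python3 - <<'E'
from h import *
import time
for _ in range(3): togo([.4526,-.0011,.098],85.5)
E
```

```text
[0.0018 0.0016 0.0241] roll -0.0
[0.0018 0.0016 0.0241] roll -0.0
[0.0018 0.0016 0.0241] roll -0.0
```

Call:
jog_arm:
  targets:
    - [0.02,0.0018,0.0016,0,0]
    - [0.02,0.0018,0.0016,0.01,0]
    - [0.02,0.0018,0.0016,0.018,0]
    - [0.02,0.0018,0.0016,0.023,0]
    - [0.02,0.0018,0.0016,0.024,0]
    - [0.02,0.0018,0.0016,0.024,0]
    - [0.02,0.0018,0.0016,0.024,0]
  squeeze: 90

```text
t: 6.7
tool_pos: [0.4528, -0.0011, 0.0982]
ee_rot: [179.8, 0.0, 85.5]
contact_force: [-0.2, 0.8, -1.6]
grip_width: 0.0269
```

Call:
jog_arm:
  targets:
    - [0.02,0,0,0.001,0]
    - [0.02,0,0,0.002,0]
    - [0.02,0,0,0.003,0]
    - [0.02,0,0,0.004,0]
    - [0.02,0,0,0.005,0]
    - [0.02,0,0,0.006,0]

```text
t: 7.3
tool_pos: [0.4527, -0.0011, 0.0921]
ee_rot: [179.8, 0.0, 85.5]
contact_force: [-0.4, -0.0, -2.2]
grip_width: 0.0268
```

Call:
jog_arm:
  targets:
    - [0.02,0,0,0.001,0]
    - [0.02,0,0,0.002,0]
    - [0.02,0,0,0.003,0]
    - [0.02,0,0,0.004,0]
    - [0.02,0,0,0.005,0]
    - [0.02,0,0,0.006,0]

```text
t: 7.9
tool_pos: [0.452, -0.0015, 0.0857]
ee_rot: [179.9, 0.1, 85.5]
contact_force: [-4.0, -1.5, -0.5]
grip_width: 0.027
```

The foot is already below the nut top and the rim with almost no axial force, so I'll continue down.

Call:
jog_arm:
  targets:
    - [0.02,-0.0003,-0.0005,0.001,0]
    - [0.02,-0.0003,-0.0005,0.002,0]
    - [0.02,-0.0003,-0.0005,0.003,0]
    - [0.02,-0.0003,-0.0005,0.004,0]
    - [0.02,-0.0003,-0.0005,0.005,0]
    - [0.02,-0.0003,-0.0005,0.006,0]
    - [0.02,-0.0003,-0.0005,0.007,0]

```text
t: 8.6
tool_pos: [0.4516, -0.0017, 0.0786]
ee_rot: [179.9, 0.1, 85.5]
contact_force: [-0.4, 0.5, -2.8]
grip_width: 0.0269
```

Call:
jog_arm:
  targets:
    - [0.02,0,0,0.001,0]
    - [0.02,0,0,0.002,0]
    - [0.02,0,0,0.002,0]

```text
t: 8.9
tool_pos: [0.4518, -0.0016, 0.077]
ee_rot: [179.9, 0.0, 85.5]
contact_force: [-2.9, 0.2, 5.6]
grip_width: 0.027
```

Contact is starting at about the expected floor height (TCP 0.077). I'll press a little more.

Call:
jog_arm:
  targets:
    - [0.02,0,0,0.001,0]
    - [0.02,0,0,0.0015,0]
    - [0.02,0,0,0.0015,0]
    - [0.02,0,0,0.0015,0]

```text
t: 9.3
tool_pos: [0.4519, -0.0016, 0.0768]
ee_rot: [180.0, -0.0, 85.5]
contact_force: [-9.2, -0.5, 22.1]
grip_width: 0.0268
```

```bash
python3 - <<'E'
from h import *
s=camera("scene");st=read_state();print({k:st[k] for k in("tool_pos","ee_rot","contact_force","torque","grip_width")})
cv2.imwrite("pics/c4.png",np.hstack([tile(s,205,150,50,60,8),tile(s,255,220,50,60,8)]))
E
```

```text
{'tool_pos': array([ 0.45191481, -0.00163275,  0.07683893]), 'ee_rot': array([ 1.79948925e+02, -8.34347764e-03,  8.54568430e+01]), 'contact_force': array([-9.35611884, -1.35541768, 22.84178157]), 'torque': array([-0.22118529,  2.42052534,  0.04281057]), 'grip_width': 0.026924262430615263}
```

View pics/c4.png

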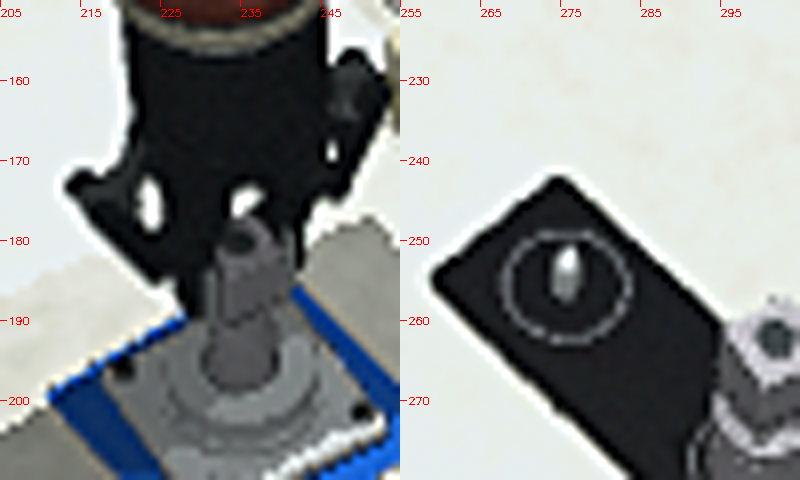

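The socket is seated: in the picture the nose is sunk in the well (scene 235,197), and the other socket still stands on its post (302,262). Foot height works out at 0.0768 − 0.0559 = 0.0209 m, against the floor at 0.021 m.

```bash
python3 -c "
from cell import *
print(job_done())"
```

```text
the job is handed in; nothing more can be done
None
```

The thin-nosed (27 mm) socket from the left post is now fully down over the nut of the blue-mat housing. It is still gripped and upright, and the job is handed in (about 9.4 s used).

- **Choice of socket:** In the pictures the well on the blue mat was clearly the smaller of the two, so I took the thin socket. It went in on the first try, with no real resistance until the bottom.
- **Seating:** The TCP stopped firmly at z = 0.0768, which puts the foot at about 0.0209 m against the 0.021 m floor. It was pressing with about 22 N, the opening read 27 mm, and tilt was under 0.1°.
- **Side force:** A sideways force of about 9 N remains in x, which I left because the seat was stable.
- **Position disagreement:** The camera and arm positions differed by about 2 mm in x. I corrected for that before going down.
- **The rest of the scene:** The last picture shows the wide socket still standing on its post. I did not move the oil bottle or the reel and never came near either, but that last picture does not show them.

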